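# Unlatch the sample case and hold its lid part-way open

### The arm

A 6-joint arm with a two-finger parallel gripper is mounted at the origin on a cart in front of the work surface, level with it; the furniture and walls round the work are solid. World frame = base frame: x ahead of the robot, y to its left, z up, the work surface at z = 0. Lengths are in mm, angles in rad, forces in N, time in s.
With the tool pointing down it reaches from about 300 to 775 mm from the base axis. Payload 14.6 kg.
Tool frame: the origin (TCP) lies at the very end of the fingers, on their centre line; the grasp point (between the pads) lies 19 mm behind it; z points along the fingers, y is the line along which they close (so a half turn about z gives the same grasp; the last joint's range is limited). The gripper opens to 94 mm and grips with 3 to 60 N. Pads are 16 mm wide; open, the fingers measure 119 mm over their backs; the gripper's body (75 mm by 177 mm) begins 78 mm behind the grasp point.
Start: joints at [1.193, 0.3, 1.521, -0, 1.321, -0.067], TCP at [168.198, 523.64, 205.446] pointing down, gripper open.
Joint ranges: [-3.03, 3.03], [-0.79, 2.21], [0.23, 2.52], [-1.04, 4.18], [0, 3.07], [-2.55, 2.55]. Speed limits (rad/s): [2.22, 2.22, 2.57, 3.14, 3.14, 3.14].

### API

Orientations are given as [roll, pitch, yaw] about the fixed x, y, z axes, in that order (R = Rz(yaw) Ry(pitch) Rx(roll)).
In Python, from cell import manip, eyes, ticket gives the robot as it stands. The module is installed in compiled form; this text tells all that it offers.
- The arm moves only by the tool arm_command, never from a script. Its argument "plan" is a list of rows, each a list of 5 numbers: the opening, from -1 (shut) to 1 (fully open), then the shift along the tool's x, y, z in m, then the turn about the tool's z in rad. In form: [[jaw, dx, dy, dz, roll], ...]. A call has 1 to 20 rows; each row shifts and turns the commanded pose from where the row before left it, along the tool's axes as they then stand; what a row does not reach is not made up. A row lasts 1/8 s, in which the tool goes at most 62.5 mm and 10.7 degrees, less where a joint would pass 70% of its speed; a pose out of reach is approached as far as the arm can. A call is refused whole if a number of a shift passes 0.0625 or a number of a turn 0.188, either way. A call with a gripper value outside its range is refused whole. The fingers move at their own pace and stop on an object; "newtons" is the grip in N (left out, the last holds). Time passes only in rows, so rows that do not move let the fingers close. It gives the time, the measured TCP pose, the force, the opening and the grip force at its end, in the units of the state.
- manip.read_state(): the state, without advancing time (a new reading comes with each control period).
- eyes.camera(name): name is "side" or "top" or "wrist"; returns a dict with "img" (420x560x3 uint8, blue, green, red), "z_map" (420x560 float32, mm along the optical axis (not along the pixel's ray), 0 where there is no reading), "fx", "fy", "cx", "cy" (pixels), "dist" ([k1, k2, p1, p2, k3] as OpenCV has them; the pictures are not rectified), "eye" and "orientation" of the camera in the world. Camera axes: x right, y down, z forward; pixel columns grow to the right and rows downward; lengths in mm; the calibration is good to about 2 mm. A picture is of the moment at which its call begins.
- ticket.sign_off(): hands the job in; it is judged then, once.
The state is a dict: "clock": time; "joints": joint angles; "qd": joint speeds; "effort": joint torques, N m; "eef_pos": TCP position; "eef_rot": TCP orientation; "wrist_force": force on the tool from outside, world axes, zero at the start; "moment": the same for the moment, N m; "finger_gap": finger opening in mm; "finger_force": force on a finger pad.
Only numpy, scipy, OpenCV 4.12 (cv2) and the standard library are available. Lean on these libraries where they do the work, as an engineer would, in place of code of your own. Each camera call takes 0.05 s, during which the arm holds its last target. There are 200 camera calls.

### The job

Turn the turnbutton on the right side of the sample case a quarter turn towards the front, so that it lies along the case and clear of the still closed lid. Then raise the lid by its front bar handle and hold it open at 40 degrees from shut, give or take 5, so that the vials inside can be inspected. The lid drops when let go, so the program finishes with the gripper's fingers still holding it steady there, and the other things on the bench are left where they are.

Things in the scene. Friction and masses are not known exactly. Their poses are not given: they have to be found in the camera images.
- case: sample case, grey open-topped box fixed to the bench, 140 (x, front to back) x 220 (y) x 75 mm (z). Origin: centre of its underside, on the bench. -x is its front, facing roughly to the robot; +y its left; z up. It carries the lid and, on its right side, a pivot block with the turnbutton. Two lugs, 3 mm high, stick out 21 mm behind. Insert and vials inside are fixed.
- lid (a joint): lid angle, rad: 0 shut, growing as its front edge rises (40 degrees = 0.698), up to 1.6. Flat plate 142 x 222 x 8 mm, its top 84 mm above the bench when shut, 0.25 to 0.45 kg, hinged on the case's rear top edge; no stay, no spring, hardly any friction: it falls shut when let go. The turnbutton's blade blocks it while lying over its edge.
- lid_bar (a point): centre of the lid's handle, a round steel bar 10 mm thick along the case's y, 80 mm free between two side arms, its axis 42 mm in front of the lid's edge, 80 mm above the bench when shut, free space below. It moves on a 184 mm radius round the hinge axis and can turn between pads closed across it (along the case's x), so the tool can stay pointing down.
- lid_hinge (a point): middle of the lid's hinge axis, which runs along the case's y, 70 mm behind the case's centre and 76 mm above the bench.
- turnbutton (a joint): turnbutton angle, rad, about its vertical pivot, counterclockwise from above: 0 blade along the case's +y, across the lid's edge; 1.57 blade along the case's -x (to the front), parallel to the lid's side edge. Clear of the lid above 1.27. Stops at -0.35 and 1.6; starts within 0.25 of 0. Stays where it is left (friction about 0.05 N m).
- button_fin (a point): grip point on the turnbutton's upright fin, 107 mm above the bench. The fin is 10 mm thick, 34 mm long along the blade, 91 to 117 mm above the bench; pinch it from above across its thickness. The point is 3 mm from the pivot axis towards the blade's tip (its +y axis); the pivot is at x -20, y -130 mm in the case's frame.
- button_tip (a point): tip of the turnbutton's blade, 45 mm from the pivot axis, 89 mm above the bench. The blade is 12 mm wide and 6 mm thick.
- reagent_vial: bystander, to be left alone: a small capped bottle, 23 mm wide, 46 mm tall, standing on the bench to the left of the case. Origin: centre of its underside.
- red_cap: bystander, to be left alone: a loose tube cap, 17 mm wide, 25 mm tall, on the bench to the left of the case. Origin: centre of its underside.
- marker_pen: bystander, to be left alone: a marker pen, 135 mm long, lying on the bench to the right of the case. Origin: centre of its underside.
- bench_timer: bystander, to be left alone: a square kitchen-type timer with a round dial, 66 x 66 x 46 mm, at the front left of the bench. Origin: centre of its underside.
- label_roll: bystander, to be left alone: a roll of labels, 61 x 85 x 38 mm, on the bench well to the right. Origin: centre of its underside.
- kidney_dish: bystander, to be left alone: a shallow kidney-shaped steel dish, 72 x 164 x 28 mm, on the bench well to the right. Origin: centre of its underside.

How it is judged (in metres and radians):
On the way, in this order (a step that is already met when the one before it is completed fails the run):
1. the turnbutton is turned clear of the lid (1.3 rad or more) while the lid is still shut (value of joint turnbutton above 1.3 rad and value of joint lid below 0.05 rad), for 0.2 s.
2. the fingers have raised the lid beyond 0.35 rad (value of joint lid above 0.35 rad and contact force between lid and the fingers above 0.4 N), for 0.2 s.
At the end, for the whole second after the job is handed in: the gripper's fingers hold the lid (contact force over 0.4 N) at rest between 35 and 45 degrees from shut (0.611 to 0.785 rad, slower than 0.05 rad/s), and the turnbutton is still clear of the lid (over 1.3 rad) (value of joint lid between 0.611 and 0.785 rad and velocity of joint lid between -0.05 and 0.05 rad/s and contact force between lid and the fingers above 0.4 N and value of joint turnbutton above 1.3 rad); the arm keeps its last pose, push and grip.
It fails at once if the lid is forced up against the turnbutton (over 0.1 rad while the turnbutton is below 1.15 rad) (value of joint lid above 0.1 rad and value of joint turnbutton below 1.15 rad).
It fails at once if a bystander (vial, cap, marker pen, timer, label roll or dish) is moved more than 30 mm (distance of any of reagent_vial, red_cap, marker_pen, bench_timer, label_roll, kidney_dish from where it was at the start of the episode above 0.03 m).
It also fails if it takes over 51 s, if anything falls off the work surface, if the arm or the gripper's body presses on something with over 40 N, if the wrist force passes 120 N, or if a joint passes its speed limit or range.

## Working session

There is one attempt and no reset: what is moved stays moved. The work goes in short steps, Python scripts to look and compute and a tool call to move; the robot and the scene stay as the last step left them, time stands still between calls to the robot, and variables do not carry over. Pictures are saved under pics/ and viewed, at most 10 in all, crops included, and the job is handed in when it is done.

Besides the shell and the picture viewer there is one more tool, called after ">>>" in YAML: its name, and indented under it one key for each argument. arm_command: Moves the arm, as the interface text tells. Its arguments: {"type":"object","properties":{"plan":{"type":"array"},"newtons":{"type":"number"}},"required":["plan"]}

```bash
mkdir -p pics
cat > h.py <<'E'
import numpy as np, cv2
from scipy.spatial.transform import Rotation as R
from cell import manip, eyes, ticket
def cam(n):
    c=eyes.camera(n); c['K']=np.array([[c['fx'],0,c['cx']],[0,c['fy'],c['cy']],[0,0,1.]]); return c
def rot(c):
    o=np.array(c['orientation'],float)
    return o if o.shape==(3,3) else R.from_euler('xyz',o).as_matrix()
def world(c,uv,z=None):
    uv=np.array(uv,float).reshape(-1,1,2)
    p=cv2.undistortPoints(uv,c['K'],np.array(c['dist'],float)).reshape(-1,2)
    d=np.c_[p,np.ones(len(p))]
    e=np.array(c['eye'],float)
    if z is None:
        i=uv.reshape(-1,2).round().astype(int); zz=c['z_map'][i[:,1],i[:,0]]
        return e+(d*zz[:,None])@rot(c).T
    w=d@rot(c).T
    return e+w*((z-e[2])/w[:,2])[:,None]
def cloud(c):
    v,u=np.mgrid[0:420,0:560]
    P=world(c,np.c_[u.ravel(),v.ravel()]).reshape(420,560,3); P[c['z_map']==0]=np.nan
    return P
E
python3 - <<'E'
from h import *
s=manip.read_state(); print(s)
for n in('top','side'):
    c=cam(n); cv2.imwrite(f'pics/{n}0.png',c['img']); print(n,c['eye'],c['orientation'],c['fx'],c['dist'])
    np.save(f'{n}0.npy',c,allow_pickle=True)
E
```

```text
{'clock': 0.0, 'joints': array([ 1.19336720e+00,  3.00488796e-01,  1.52156869e+00, -9.75999224e-06,
        1.32069084e+00, -6.66147052e-02]), 'qd': array([-1.38285165e-03,  9.27255437e-05, -2.28686002e-03,  1.66933229e-04,
        8.94014398e-04, -8.21054975e-04]), 'effort': array([ 5.43309987e-03, -5.31813169e+01, -3.52746499e+01,  7.11041735e-02,
        2.42605212e-02, -7.72199337e-05]), 'eef_pos': array([168.12717551, 523.40402907, 204.88186364]), 'eef_rot': array([-3.14043891e+00, -6.74953968e-05,  2.83078062e+00]), 'wrist_force': array([-0.08459798, -0.21572801, -0.29682528]), 'moment': array([-0.02680933,  0.03044012, -0.00684207]), 'finger_force': 0.0, 'finger_gap': 93.78148472782954}
top [ 370.51624716   -5.4136568  1226.87021038] [-3.03021489 -0.01957506 -1.57413372] 389.6540192930524 [-0.0602035  0.         0.         0.         0.       ]
side [283.33584145 964.55167469 531.99678354] [-1.99262705 -0.02590426 -2.87579803] 409.02163041945533 [-0.02621367  0.          0.          0.          0.        ]
```

View pics/top0.png

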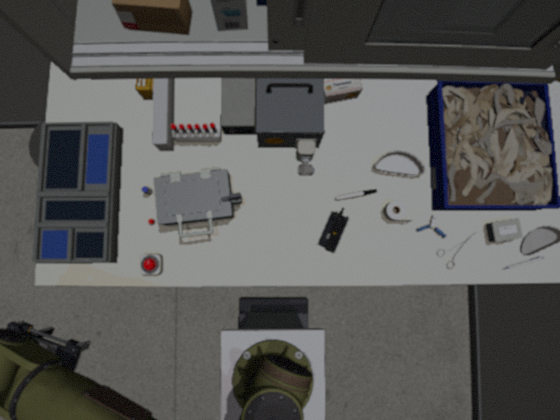

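View pics/side0.png

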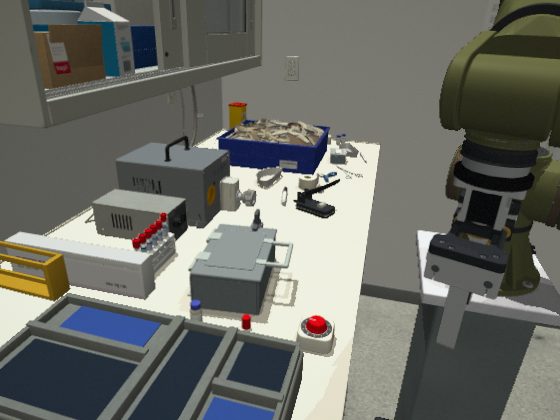

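Run:
```python
from h import *
c=np.load('top0.npy',allow_pickle=True).item()
im=c['img'][155:255,135:255]; cv2.imwrite('pics/crop.png',cv2.resize(im,None,fx=6,fy=6,interpolation=cv2.INTER_CUBIC)[:600])
P=cloud(c); z=P[...,2]
sub=np.zeros(z.shape,bool); sub[155:255,135:255]=1
lid=(sub&(z>78)&(z<89)).astype(np.uint8)
lid=cv2.morphologyEx(lid,cv2.MORPH_OPEN,np.ones((13,13)))
q=P[lid>0]; print(len(q),np.median(q[:,2]))
# rectangle at pixel level cast on z=84
cs=max(cv2.findContours(lid,0,cv2.CHAIN_APPROX_NONE)[0],key=cv2.contourArea)
w=world(c,cs.reshape(-1,2),84)[:,:2].astype(np.float32)
r=cv2.minAreaRect(w); print(r, cv2.boxPoints(r).round(1).tolist())
b=sub&(z>93); vu=np.argwhere(b); print(len(vu)); q=P[b]; print(np.c_[vu[:,::-1],q].round(0)[::3].tolist()[:40])
```

```text
0 nan
  return _methods._mean(a, axis=axis, dtype=dtype,
  ret = ret.dtype.type(ret / rcount)
Traceback (most recent call last):
ValueError: max() iterable argument is empty
```

View pics/crop.png

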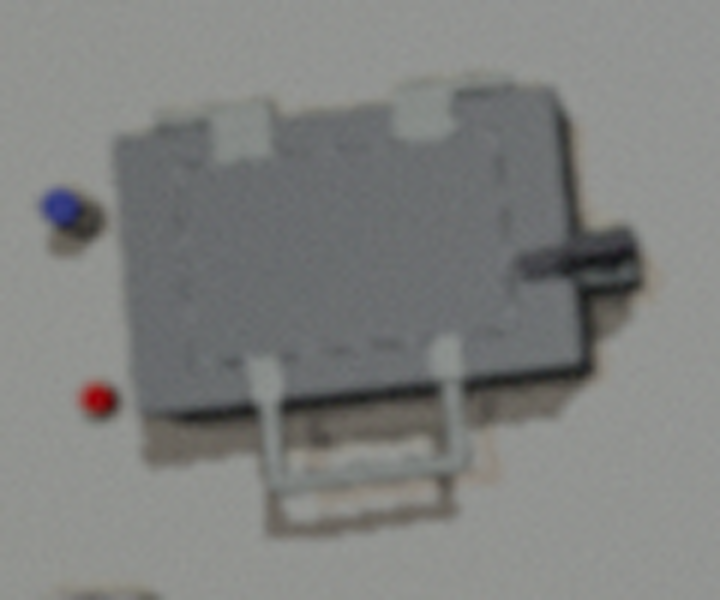

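The crop shows lid corners at about (145,412), (588,370), (115,135), (555,88), the bar from (272,487) to (465,463), and the turnbutton running from (520,265) to (635,255) with its fin on top.

Run:
```python
from h import *
c=np.load('top0.npy',allow_pickle=True).item()
o=np.array([135,155]); f=lambda p:(np.array(p)+.5)/6-.5+o
L=world(c,f([[145,412],[588,370],[555,88],[115,135]]),84); print(L.round(1))
print('lid centre',L.mean(0),'sides',np.linalg.norm(np.diff(L,axis=0),axis=1))
yv=(L[0]-L[1]+L[3]-L[2])[:2]; print('y axis dir',np.degrees(np.arctan2(yv[1],yv[0]))-90)
B=world(c,f([[272,487],[465,463]]),80);print('bar',B,B.mean(0), np.degrees(np.arctan2(*(B[0]-B[1])[[1,0]]))-90)
print('tip',world(c,f([520,265]),89),'block',world(c,f([635,257]),100))
P=cloud(c); print(P[195:205,185:195,2].mean(), P[228:240:1,196,2], P[190:210:2,225:242:2,2].round())
s=np.load('side0.npy',allow_pickle=True).item(); print(cloud(s)[240:260:5,220:260:5].round().tolist())
print(P[251:256,60:300:30].round(0).tolist())
```

```text
[[472.6 332.2  84. ]
 [493.1 114.8  84. ]
 [634.3 132.8  84. ]
 [610.9 351.7  84. ]]
lid centre [552.72307074 232.86505278  84.        ] sides [218.34900054 142.4183146  220.19054634]
y axis dir 5.743105537681387
bar [[435.96858397 269.64202613  80.        ]
 [447.67417027 175.06156824  80.        ]] [441.82137712 222.35179718  80.        ] 7.055236232180505
tip [[544.44167527 148.20251652  89.        ]] block [[546.6429632   90.81165301 100.        ]]
nan [-4.50502785 -0.46009143  2.21840071 -1.86457062 81.09831169 84.00216343
 81.46735843 80.26981848  1.78751037  3.76179605 -3.26909842 -2.29271597] [[ 86.  82.  84.  24.   2.   1.   0.  -0.   1.]
 [ 82.  85.  84.  22.  -4.  -1.   1.  -2.   1.]
 [ 84.  80.  83.  81. 114. 111. 118. 120.  -2.]
 [ 85.  90. 116. 117. 116. 116. 115. 121.  98.]
 [ 90.  93.  95. 110. 103.  99.  95.  89.  73.]
 [ 92.  90.  82.  87.  82.  85.  85.  83.  82.]
 [ 83.  85.  88.  84.  85.  77.  75.  68.  63.]
 [ 84.  81.  81.  84.  43.  42.   1.   0.   1.]
 [ 86.  83.  82.  84.  10.   4.   0.  -3.   1.]
 [ 82.  82.  84.  82.  16.  -2.   0.  -1.   0.]]
[[[602.0, 2
[... 872 characters left out ...]
.0]], [[388.0, 627.0, 78.0], [388.0, 537.0, 78.0], [389.0, 475.0, 4.0], [390.0, 381.0, 2.0], [390.0, 287.0, 4.0], [390.0, 193.0, 2.0], [389.0, 100.0, -3.0], [389.0, 5.0, -2.0]], [[385.0, 629.0, 75.0], [385.0, 538.0, 75.0], [386.0, 477.0, -1.0], [386.0, 382.0, -0.0], [386.0, 288.0, -1.0], [386.0, 193.0, -2.0], [386.0, 99.0, -1.0], [386.0, 5.0, -1.0]], [[382.0, 629.0, 75.0], [382.0, 538.0, 74.0], [383.0, 477.0, 1.0], [383.0, 375.0, 20.0], [383.0, 288.0, -2.0], [383.0, 193.0, 0.0], [383.0, 99.0, -0.0], [383.0, 5.0, 2.0]], [[379.0, 629.0, 74.0], [379.0, 538.0, 75.0], [380.0, 478.0, -2.0], [380.0, 372.0, 31.0], [380.0, 288.0, -4.0], [380.0, 193.0, -2.0], [380.0, 100.0, -3.0], [380.0, 5.0, -4.0]]]
```

>>> arm_command:
  plan:
    - [0.06, 0, 0, 0, 0.143]
    - [0.06, 0, 0, 0, 0.143]
    - [0.06, 0, 0, 0, 0.143]
    - [0.06, 0, 0, 0, 0.143]
    - [0.06, 0, 0, 0, 0.143]
    - [0.06, 0, 0, 0, 0.143]
    - [0.06, 0, 0, 0, 0.143]
    - [0.06, 0, 0, 0, 0.143]
    - [0.06, -0.0463, 0.0329, 0, 0]
    - [0.06, -0.0463, 0.0329, 0, 0]
    - [0.06, -0.0463, 0.0329, 0, 0]
    - [0.06, -0.0463, 0.0329, 0, 0]
    - [0.06, -0.0463, 0.0329, 0, 0]
    - [0.06, -0.0463, 0.0329, 0, 0]
    - [0.06, -0.0463, 0.0329, 0, 0]
    - [0.06, -0.0463, 0.0329, 0, 0]
    - [0.06, -0.0463, 0.0329, 0, 0]
    - [0.06, -0.0463, 0.0329, 0, 0]
    - [0.06, 0, 0, 0, 0]
    - [0.06, 0, 0, 0, 0]
  newtons: 20

```text
clock: 2.6
eef_pos: [548.2, 102.0, 205.1]
eef_rot: [-3.141, -0.0, 1.687]
wrist_force: [-0.2, -1.0, -0.1]
finger_gap: 49.9
finger_force: 0.0
```

Run:
```python
from h import *
s=manip.read_state(); print(s['clock'],s['eef_pos'],s['eef_rot'],s['finger_gap'])
c=cam('wrist'); np.save('w1.npy',c,allow_pickle=True); cv2.imwrite('pics/w1.png',c['img']); print(c['eye'],c['orientation'])
P=cloud(c); m=(P[...,2]>108)&(P[...,2]<125); print(m.sum(), np.nanmedian(P[m],0))
```

```text
2.6 [548.1747087  102.04063773 205.0506931 ] [-3.14069457e+00 -1.53068643e-04  1.68651282e+00] 49.86422688936538
[540.26260568 170.62058976 383.61515132] [2.89999202e+00 1.46913606e-03 1.15123643e-01]
770 [756.20249261 107.09737916 115.42974859]
```

View pics/w1.png

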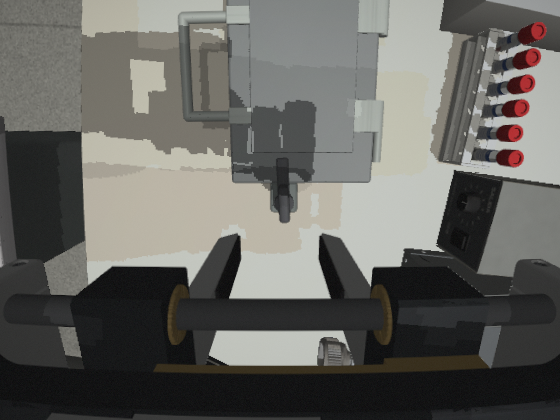

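The wrist view shows the lid's right corners at (232,182) and (371,182), the blade's tip at (282,158) and the fin running down to (284,221). The case edges lie almost along the image axes.

Run:
```python
from h import *
c=np.load('w1.npy',allow_pickle=True).item()
w=world(c,[[232,182],[371,182]],84); print('lid right corners',w.round(1)); print(w.mean(0), np.degrees(np.arctan2(*(w[1]-w[0])[[1,0]])))
print('front/rear edges far', world(c,[[229,40],[378,40]],84).round(1))
print('bar axis',world(c,[[184.5,20],[187,110]],80).round(1), 'bar inner arms', world(c,[[205,115.5],[205,17]],80).round(1))
print('tip',world(c,[282,158],92).round(1))
cv2.imwrite('pics/w1c.png',cv2.resize(c['img'][140:235,220:345],None,fx=6,fy=6,interpolation=cv2.INTER_CUBIC))
P=cloud(c); print(P[185:226:3,284].round().tolist()); print(P[215,272:298:2].round().tolist())
```

```text
lid right corners [[497.5 119.9  84. ]
 [637.5 136.3  84. ]]
[567.47106111 128.11815196  84.        ] 6.660091152397329
front/rear edges far [[483.5 252.   84. ]
 [620.7 268.7  84. ]]
bar axis [[439.6 266.7  80. ]
 [447.1 185.3  80. ]] bar inner arms [[465.1 181.9  80. ]
 [458.7 271.1  80. ]]
tip [[544.8 150.1  92. ]]
[[549.0, 126.0, 102.0], [549.0, 125.0, 114.0], [550.0, 122.0, 116.0], [550.0, 120.0, 116.0], [550.0, 117.0, 117.0], [551.0, 114.0, 116.0], [551.0, 112.0, 117.0], [551.0, 108.0, 115.0], [552.0, 106.0, 116.0], [552.0, 103.0, 116.0], [552.0, 100.0, 116.0], [553.0, 97.0, 116.0], [553.0, 94.0, 116.0], [559.0, 57.0, -1.0]]
[[542.0, 68.0, -1.0], [544.0, 68.0, -0.0], [547.0, 68.0, 0.0], [550.0, 68.0, -1.0], [549.0, 100.0, 116.0], [551.0, 100.0, 116.0], [552.0, 100.0, 116.0], [554.0, 100.0, 116.0], [556.0, 100.0, 116.0], [565.0, 71.0, 1.0], [568.0, 71.0, -0.0], [571.0, 71.0, -2.0], [573.0, 71.0, -0.0]]
```

View pics/w1c.png

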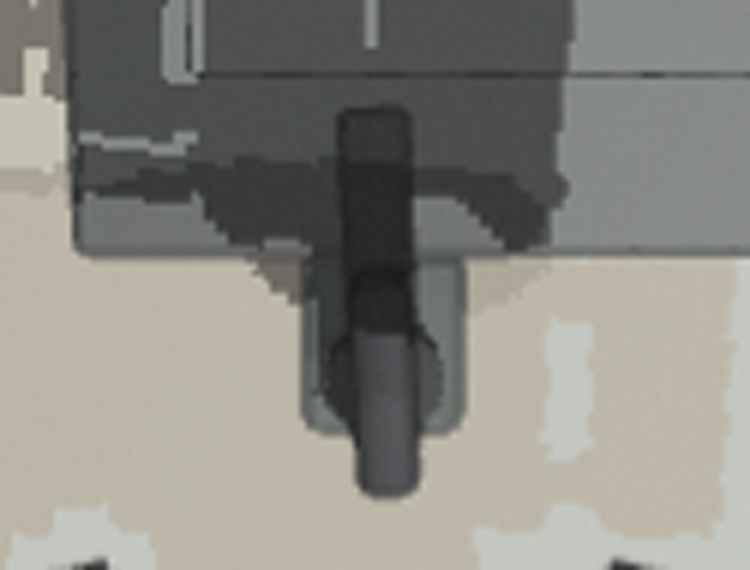

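The crop shows the fin top from about (384,280) to (388,495), in line with the blade, whose tip is at (375,110). Both lie within about 0.02 rad of the case's y axis. Next I go down over the fin and pinch it.

>>> arm_command:
  plan:
    - [0.06, 0.0053, 0.0034, 0, 0]
    - [0.06, 0, 0, 0.03, 0]
    - [0.06, 0, 0, 0.03, 0]
    - [0.06, 0, 0, 0.025, 0]
    - [0.06, 0, 0, 0.015, 0]
    - [0.06, 0, 0, 0.009, 0]
    - [0.06, 0, 0, 0, 0]
    - [0.06, 0, 0, 0, 0]
    - [-0.4, 0, 0, 0, 0]
    - [-0.6, 0, 0, 0, 0]
    - [-0.7, 0, 0, 0, 0]
    - [-0.75, 0, 0, 0, 0]
    - [-0.75, 0, 0, 0, 0]
    - [-0.75, 0, 0, 0, 0]
  newtons: 5

```text
clock: 4.4
eef_pos: [551.3, 107.5, 96.4]
eef_rot: [-3.142, -0.0, 1.687]
wrist_force: [0.2, -0.3, -0.6]
finger_gap: 11.7
finger_force: 0.0
```

>>> arm_command:
  plan:
    - [-1, 0, 0, 0, 0]
    - [-1, 0, 0, 0, 0]
    - [-1, 0, 0, 0, 0]
    - [-1, 0, 0, 0, 0]
  newtons: 5

```text
clock: 4.9
eef_pos: [551.5, 107.5, 96.5]
eef_rot: [3.141, 0.0, 1.687]
wrist_force: [4.0, 0.1, -1.6]
finger_gap: 10.6
finger_force: 4.9
```

>>> arm_command:
  plan:
    - [-1, 0, 0.0004, 0, 0]
    - [-1, 0, 0, 0, -0.1]
    - [-1, 0, 0, 0, -0.125]
    - [-1, 0, 0, 0, -0.125]
    - [-1, 0, 0, 0, -0.125]
    - [-1, 0, 0, 0, -0.125]
    - [-1, 0, 0, 0, 0]
  newtons: 15

```text
clock: 5.78
eef_pos: [551.0, 107.2, 96.4]
eef_rot: [-3.14, -0.001, 2.288]
wrist_force: [-5.0, -2.6, 3.5]
finger_gap: 10.2
finger_force: 14.9
```

```bash
python3 -c "
from h import *
s=manip.read_state(); print(s['wrist_force'],s['moment'],s['eef_pos'],s['eef_rot'],s['finger_gap'])"
```

```text
[-5.0130005  -2.59916155  3.53664411] [-0.5395395   0.92100635  0.04102307] [550.9725243  107.2012855   96.42966339] [-3.13958959e+00 -8.95428626e-04  2.28771322e+00] 10.239569071716287
```

>>> arm_command:
  plan:
    - [-1, 0, 0, 0, -0.127]
    - [-1, 0, 0, 0, -0.127]
    - [-1, 0, 0, 0, -0.127]
    - [-1, 0, 0, 0, -0.127]
    - [-1, 0, 0, 0, -0.127]
    - [-1, 0, 0, 0, -0.127]
    - [-1, 0, 0, 0, -0.127]
    - [-1, 0, 0, 0, 0]
    - [-1, 0, 0, 0, 0]

```text
clock: 6.9
eef_pos: [550.6, 106.2, 96.4]
eef_rot: [-3.139, -0.003, -3.109]
wrist_force: [-8.6, -9.8, 6.8]
finger_gap: 9.7
finger_force: 15.0
```

>>> arm_command:
  plan:
    - [-1, 0.0008, -0.0012, 0, 0]
    - [-1, 0, 0, 0, 0]
    - [-0.25, 0, 0, 0, 0]
    - [-0.25, 0, 0, 0, 0]
    - [-0.25, 0, 0, 0, 0]
    - [-0.25, 0, 0, 0, 0]
    - [-0.25, 0, 0, -0.02, 0]
    - [-0.25, 0, 0, -0.04, 0]
    - [-0.25, 0, 0, -0.05, 0]
    - [-0.25, 0, 0, 0, 0]
    - [-0.25, 0, 0, 0, 0]

```text
clock: 8.28
eef_pos: [550.7, 106.3, 205.7]
eef_rot: [-3.142, -0.001, -3.107]
wrist_force: [0.2, 1.0, -0.7]
finger_gap: 35.0
finger_force: 0.0
```

Run:
```python
from h import *
s=manip.read_state(); print(s['eef_pos'],s['eef_rot'],s['finger_gap'])
for n in('top','wrist'):
  c=cam(n); np.save(n+'2.npy',c,allow_pickle=True)
  if n=='wrist': cv2.imwrite('pics/w2.png',c['img'])
  print(c['eye'])
```

```text
[550.71719241 106.27131049 205.74372708] [-3.14150977e+00 -6.77363737e-04 -3.10744569e+00] 34.95532936060951
[ 370.51624716   -5.4136568  1226.87021038]
[481.94042864 104.13561805 383.92604341]
```

View pics/w2.png

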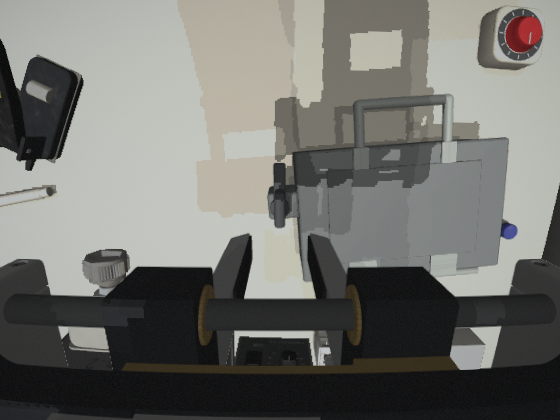

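The turnbutton now points to the front, from its tip at (280,165) to the fin end at (280,225), beside the lid's right edge, which runs from (294,153) to (304,280). The bar runs from (358,103) to (450,98).

Run:
```python
from h import *
c=np.load('wrist2.npy',allow_pickle=True).item()
t=world(c,[280,165],92)[0]; print('tip',t, 'angle from pivot', np.arctan2(t[1]-106.5,t[0]-550.8)%6.283-np.pi/2-.115)
f=world(c,[[280,192],[280,224]],117);print('fin',f)
w=world(c,[[293.5,152.5],[508,138],[304,281]],84);print('lid FR FL RR',w.round(1))
b=world(c,[[358,103],[450,98.5]],80);print('bar ends axis',b.round(1),b.mean(0), np.degrees(np.arctan2(*(b[1]-b[0])[[1,0]]))-90)
```

```text
tip [508.6333346  105.30530509  92.        ] angle from pivot 1.4839361284591706
fin [[530.67939501 106.0342243  117.        ]
 [560.85834497 107.06337627 117.        ]]
lid FR FL RR [[496.6 118.3  84. ]
 [472.3 336.4  84. ]
 [635.1 136.1  84. ]]
bar ends axis [[446.7 179.2  80. ]
 [437.6 270.9  80. ]] [442.14825112 225.05707707  80.        ] 5.7131338386029995
```

>>> arm_command:
  plan:
    - [-0.15, 0.0261, 0.0306, 0, 0]
    - [-0.15, 0.0261, 0.0306, 0, 0]
    - [-0.15, 0.0261, 0.0306, 0, 0]
    - [-0.15, 0.026, 0.0305, 0, 0]
    - [-0.15, 0, 0, 0, 0.149]
    - [-0.15, 0, 0, 0, 0.149]
    - [-0.15, 0, 0, 0, 0.149]
    - [-0.15, 0, 0, 0, 0.149]
    - [-0.15, 0, 0, 0, 0.149]
    - [-0.15, 0, 0, 0, 0.149]
    - [-0.15, 0, 0, 0, 0.149]
    - [-0.15, 0, 0, 0, 0.149]
    - [-0.15, 0, 0, 0, 0.149]
    - [-0.15, 0, 0, 0, 0.149]
    - [-0.15, 0, 0, 0, 0]
    - [-0.15, 0, 0, 0, 0]

```text
clock: 10.38
eef_pos: [442.4, 224.9, 206.0]
eef_rot: [-3.141, 0.0, 1.689]
wrist_force: [-0.4, 0.6, 0.2]
finger_gap: 40.2
finger_force: 0.0
```

Run:
```python
from h import *
s=manip.read_state(); p,r=s['eef_pos'],s['eef_rot']; print(p,r,s['finger_gap'])
d=R.from_euler('xyz',r).inv().apply(np.array([442.3,225,61])-p); print('to go, tool axes',d.round(1))
```

```text
[442.40961948 224.92999255 205.95892722] [-3.14072896e+00  2.06490895e-04  1.68910211e+00] 40.1784719376121
to go, tool axes [1.00e-01 0.00e+00 1.45e+02]
```

>>> arm_command:
  plan:
    - [-0.15, 0, 0, 0.04, 0]
    - [-0.15, 0, 0, 0.04, 0]
    - [-0.15, 0, 0, 0.03, 0]
    - [-0.15, 0, 0, 0.02, 0]
    - [-0.15, 0, 0, 0.015, 0]
    - [-0.15, 0, 0, 0, 0]
    - [-0.15, 0, 0, 0, 0]
    - [-0.5, 0, 0, 0, 0]
    - [-0.7, 0, 0, 0, 0]
    - [-0.75, 0, 0, 0, 0]
    - [-0.75, 0, 0, 0, 0]
    - [-1, 0, 0, 0, 0]
    - [-1, 0, 0, 0, 0]
    - [-1, 0, 0, 0, 0]
  newtons: 8

```text
clock: 12.12
eef_pos: [443.1, 225.1, 61.6]
eef_rot: [3.14, -0.0, 1.686]
wrist_force: [5.1, 0.4, -1.7]
finger_gap: 9.3
finger_force: 8.0
```

>>> arm_command:
  plan:
    - [-1, 0, 0.0006, 0, 0]
    - [-1, 0, 0, 0, 0]
    - [-1, 0, 0.0004, -0.0092, 0]
    - [-1, 0, 0.0009, -0.0092, 0]
    - [-1, 0, 0.0014, -0.0091, 0]
    - [-1, 0, 0.0018, -0.009, 0]
    - [-1, 0, 0.0023, -0.0089, 0]
    - [-1, 0, 0.0027, -0.0088, 0]
    - [-1, 0, 0.0031, -0.0087, 0]
    - [-1, 0, 0, 0, 0]
    - [-1, 0, 0, 0, 0]
  newtons: 30

```text
clock: 13.5
eef_pos: [455.3, 226.4, 124.3]
eef_rot: [-3.14, 0.0, 1.686]
wrist_force: [-5.3, -1.9, -1.2]
finger_gap: 9.1
finger_force: 30.0
```

>>> arm_command:
  plan:
    - [-1, 0, 0.0036, -0.0085, 0]
    - [-1, 0, 0.004, -0.0083, 0]
    - [-1, 0, 0.0044, -0.0081, 0]
    - [-1, 0, 0.0048, -0.0079, 0]
    - [-1, 0, 0.0052, -0.0076, 0]
    - [-1, 0, 0.0056, -0.0073, 0]
    - [-1, 0, 0.0059, -0.007, 0]
    - [-1, 0, 0, 0, 0]
    - [-1, 0, 0, 0, 0]
    - [-1, 0, 0, 0, 0]
    - [-1, 0, 0, 0, 0]

```text
clock: 14.88
eef_pos: [487.8, 230.2, 180.4]
eef_rot: [-3.139, 0.0, 1.686]
wrist_force: [-18.9, -4.4, 13.2]
finger_gap: 9.3
finger_force: 30.0
```

Run:
```python
from h import *
s=manip.read_state(); p=s['eef_pos']; print(p,s['wrist_force'],s['finger_force'],s['finger_gap'])
print('lid by bar height',np.arcsin((p[2]+19-76)/184)-.022)
c=cam('side'); cv2.imwrite('pics/s3.png',c['img'])
P=cloud(c); q=P[(P[...,0]>480)&(P[...,0]<600)&(P[...,1]>140)&(P[...,1]<320)&(P[...,2]>88)&(P[...,2]<165)]
print(len(q)); x=(q[:,:2]-[555.7,238.1])@[.9934,.115]; print('slope deg',np.degrees(np.arctan(-np.polyfit(x,q[:,2],1)[0])))
```

```text
[487.7974641  230.24486168 180.35528179] [-18.876801    -4.42888246  13.18924739] 30.00609040260315 9.25099969345267
lid by bar height 0.7127600582149616
738
slope deg 39.02266231062623
```

View pics/s3.png

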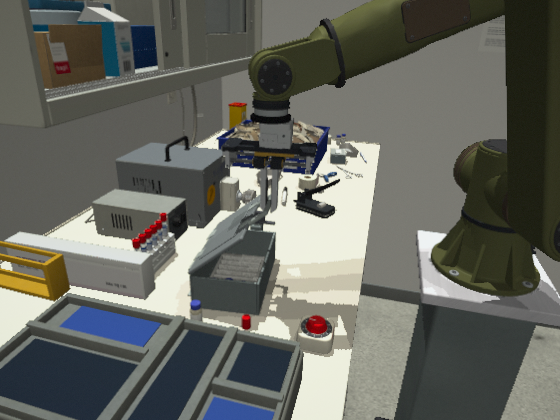

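The side view shows the lid held open at (235,225) with the fingers on the bar. The depth slope gives 39° and the bar height 41°, and the vial, cap and timer are where they were. I'll relieve the radial stress a little, let it settle and hand in.

>>> arm_command:
  plan:
    - [-1, 0, -0.0014, -0.0012, 0]
    - [-1, 0, 0, 0, 0]
    - [-1, 0, 0, 0, 0]
    - [-1, 0, 0, 0, 0]
    - [-1, 0, 0, 0, 0]
    - [-1, 0, 0, 0, 0]
    - [-1, 0, 0, 0, 0]
    - [-1, 0, 0, 0, 0]

```text
clock: 15.92
eef_pos: [487.5, 230.2, 180.3]
eef_rot: [-3.142, -0.0, 1.686]
wrist_force: [-3.6, -1.7, 0.8]
finger_gap: 9.0
finger_force: 30.0
```

Run:
```python
from h import *
s=manip.read_state(); p=s['eef_pos']; print(p,s['wrist_force'],s['finger_force'],np.abs(s['qd']).max(),np.arcsin((p[2]+19-76)/184)-.022)
if s['finger_force']>20: print(ticket.sign_off())
```

```text
[487.5234109  230.18165581 180.26609231] [-3.57692983 -1.74955618  0.76563108] 30.001801550388336 0.0013736382871166865 0.7121069747413303
the job is handed in; nothing more can be done
None
```

I turned the turnbutton clear of the lid (about 1.48 rad), raised the lid to about 40° and handed in the job at about 16 s with the fingers still holding the bar at 30 N; the hand-in gave no verdict back.

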